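# Wedge the rocking block heater

## Task

The block heater on the lab bench rocks because one of its feet is too short. With the fingertips, push the grey wedge along the bench under that foot until it is snug and the heater stops rocking, without jacking the heater up or shoving it out of place; then press down on the heater's top above that foot to check that it stands firm, and let go. Do not lift the wedge or the heater, and leave everything else on the bench alone.

Things in the scene. Friction and masses are not known exactly. Their poses are not given: they have to be found in the camera images.
- heater: White lab dry-block heater, 180 (x) by 170 (y) mm, 2.6 kg, flat top 75 mm and underside 22 mm above the bench. Origin on the bench under its centre, z up; the face with dial and dark display is at -x. Grey domed feet (balls of 10 mm radius) at x +-70, y +-65. The one at x +70, y +65, nearest the wedge, is short: it hangs 5 to 9 mm (not known) above the bench; the other three carry the heater.
- corner (a point): Point on the heater's free flat top, 75 mm above the bench, straight above the centre of the short foot; axes as the heater's. Without the wedge a press of some 4 to 6 N here rocks the heater down until the short foot meets the bench; the foot itself is stiff.
- wedge: Loose grey rigid wedge like a door stop, on the bench, tip roughly towards the short foot: 130 mm long (x, from heel to tip), 44 wide, 70 g. Origin mid-underside. Top slopes evenly from 2 mm thick at the tip (x +65) to 18 mm at the upright heel face (x -65). Slides with about 1 N; once it bears on the foot the push rises, 3 to 4 N makes it snug, beyond 5 to 10 N the heater itself slides away.
- tube_rack: Orange rack with blue-capped tubes, 100 by 200 mm, 83 mm high, origin under its centre; leave alone.
- tip_box: White box with grey lid, 122 by 87 mm, 63 mm high, origin under its centre; leave alone.
- beaker: Glass beaker, 70 mm across, 90 mm high, origin under its centre; leave alone.
- bottle: Amber bottle with blue cap, 64 mm across, 130 mm high, origin under its centre; leave alone.
- block (a point): Centre of the top of the aluminium tube block (90 by 80 mm along the heater's x and y, 87 mm above the bench) on the heater; small tubes stand in it, up to 112 mm above the bench. Keep clear of it.
Mind the look-alikes: they are no part of the job. Of the things like the wedge, leave any that is blue or purple; of the rest the smaller one is meant.

How it is judged:
By the outcome, as a careful person would: the job done as asked, in the order asked, and still so for the second after the job is handed in, with the robot touching nothing.
It also fails if it takes over 46 s, if anything falls off the work surface, if the arm or the gripper's body presses on something with over 40 N, if the wrist force passes 120 N, or if a joint passes its speed limit or range.

## Robot

A 6-joint arm with a two-finger parallel gripper is mounted at the origin on the work surface. World frame = base frame: x ahead of the robot, y to its left, z up, the work surface at z = 0. Lengths are in mm, angles in rad, forces in N, time in s.
With the tool pointing down it reaches from about 400 to 925 mm from the base axis. Payload 12.5 kg.
Tool frame: the origin (TCP) lies midway between the tips of the shut fingers; the grasp point (between the pads) lies 19 mm behind it; x points along the fingers, y is the direction in which the jaws open and shut, and the axes are right-handed (so a half turn about x gives the same grasp; the last joint's range is limited). The gripper opens to 95 mm and grips with 3 to 60 N. Pads are 20 mm wide; open, the fingers measure 119 mm over their backs; the gripper's body (75 mm by 180 mm) begins 59 mm behind the grasp point.
Start: joints at [1.081, 0.491, 1.559, -0, 1.092, -0.106], TCP at [234.014, 579.555, 214.661] pointing down, gripper open.
Joint ranges: [-3.1, 3.1], [-0.84, 2.19], [0.05, 2.79], [-1.13, 4.28], [0.06, 2.93], [-2.69, 2.69]. Speed limits (rad/s): [2.22, 2.22, 2.79, 3.14, 3.14, 3.14].

## Interface

Orientations are given as [roll, pitch, yaw] about the fixed x, y, z axes, in that order (R = Rz(yaw) Ry(pitch) Rx(roll)).
In Python, from cell import state, read_camera, job_done gives the robot as it stands.
- The arm moves only by the tool move_arm, never from a script. Its argument "targets" is a list of rows, each a list of 7 numbers: the shift along the world's x, y, z in m, then the turn, a rotation vector about the world's x, y, z in degrees, then the gripper's target within -1 to 1 (fully open at 1, half-way at 0, shut at -1). In form: [[dx, dy, dz, wx, wy, wz, hand], ...]. A call has 1 to 10 rows; each row is the pose to reach, as a shift and turn from the pose commanded when the call began; what a row does not reach only later rows make up. A row lasts 1/10 s, in which the tool goes at most 50 mm and 8.59 degrees, less where a joint would pass 70% of its speed; a pose out of reach is approached as far as the arm can. A call with a gripper value outside its range is refused whole. The fingers move at their own pace and stop on an object; the grip force is fixed at half the most. Time passes only in rows, so rows that repeat a pose let the fingers close. It gives the time, the measured TCP pose, the force and the opening at its end, in the units of the state.
- state(): the state, without advancing time (a new reading comes with each control period).
- read_camera(name): name is "side" or "top"; returns a dict with "img" (420x560x3 uint8, blue, green, red), "mtx" (3x3 intrinsics, pixels), "cam_to_world" (4x4, takes a point from camera to world coordinates). Camera axes: x right, y up, looking along -z (the intrinsics and any distortion apply to the point x, -y, -z); pixel columns grow to the right and rows downward; lengths in mm; the calibration is good to about 2 mm. A picture is of the moment at which its call begins. There is no depth.
- job_done(): hands the job in, once; it reports no verdict.
The state is a dict: "t": time; "joints": joint angles; "qvel": joint speeds; "tau": joint torques, N m; "eef_pos": TCP position; "tcp_rot": TCP orientation; "ft_force": force on the tool from outside, world axes, zero at the start; "moment": the same for the moment, N m; "opening": opening from 0.0 (shut) to 1.0 (fully open).
Only numpy, scipy, OpenCV 4.12 (cv2) and the standard library are available. Lean on these libraries where they do the work, as an engineer would, in place of code of your own. Each camera call takes 0.05 s, during which the arm holds its last target.

## Working session

There is one attempt and no reset: what is moved stays moved. The work goes in short steps, Python scripts to look and compute and a tool call to move; the robot and the scene stay as the last step left them, time stands still between calls to the robot, and variables do not carry over. Pictures are saved under pics/ and viewed, and the job is handed in when it is done.

Besides the shell and the picture viewer there is one more tool, called after ">>>" as a command line: name --pt "numbers of a row" for each row, then --argument value for the rest. move_arm: Moves the arm, as the interface text tells. Its arguments: {"type":"object","properties":{"targets":{"type":"array"}},"required":["targets"]}

```bash
mkdir -p pics; ls
python3 - <<'E'
from cell import *
import cv2
s=state();print(s)
for n in("top","side"):
    c=read_camera(n);cv2.imwrite(f"pics/{n}0.png",c["img"]);print(c["mtx"],c["cam_to_world"],[k for k in c])
E
```

```text
pics
{'t': 0.0, 'joints': array([ 1.08142222e+00,  4.91543262e-01,  1.55943267e+00, -8.37248033e-06,
        1.09169666e+00, -1.05609187e-01]), 'qvel': array([ 0.00024355, -0.00045507,  0.00051988, -0.00015532,  0.00182749,
        0.000255  ]), 'tau': array([-9.28051086e-04, -6.12622690e+01, -2.58183485e+01,  6.92748372e-02,
        4.82683978e-02, -1.39406397e-04]), 'eef_pos': array([233.8837771 , 579.33524124, 214.07765326]), 'tcp_rot': array([-1.66952958,  1.56971637, -2.05329063]), 'ft_force': array([-0.93937032,  0.13084298, -0.47418079]), 'moment': array([-0.01017764, -0.03212085, -0.04927136]), 'opening': 1.0009450931089596}
[[441.1195696    0.         280.11789066]
 [  0.         441.1195696  203.91790048]
 [  0.           0.           1.        ]] [[ 2.61091822e-02  9.78234856e-01 -2.05851590e-01  2.70950203e+02]
 [-9.99658322e-01  2.58061040e-02 -4.15751353e-03 -1.92410128e+01]
 [ 1.24520289e-03  2.05889804e-01  9.78574391e-01  1.39327800e+03]
 [ 0.00000000e+00  0.00000000e+00  0.00000000e+00  1.00000000e+00]] ['img', 'mtx', 'cam_to_world']
[[398.17332      0.         276.5812874 ]
 [  0.         398.17332    212.51484412]
 [  0.           0.           1.        ]] [[ 6.95460143e-01  4.30876984e-01 -5.75048010e-01 -3.68114388e+01]
 [-7.18392075e-01  3.99383181e-01 -5.69566416e-01 -5.95702036e+02]
 [-1.57485559e-02  8.09220674e-01  5.87293695e-01  6.71903360e+02]
 [ 0.00000000e+00  0.00000000e+00  0.00000000e+00  1.00000000e+00]] ['img', 'mtx', 'cam_to_world']
```

View pics/top0.png

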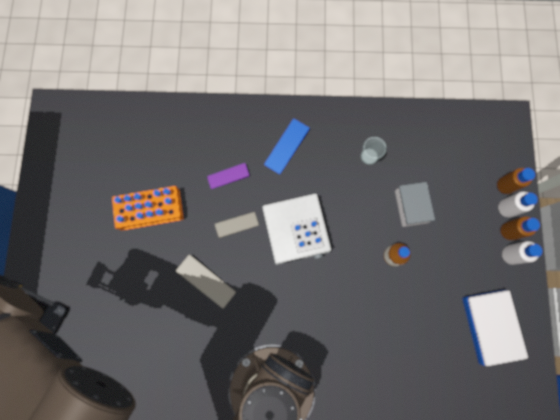

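View pics/side0.png

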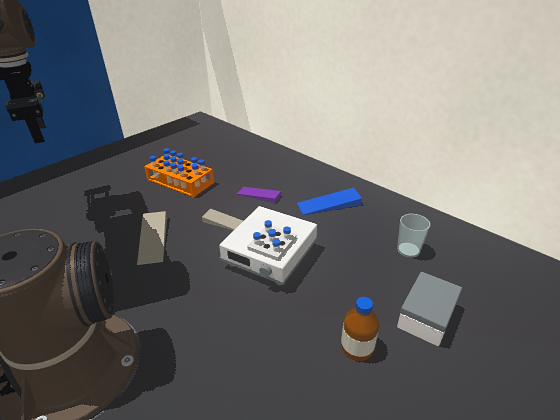

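Run:
```python
import cv2
a=cv2.imread("pics/top0.png")[180:280,195:345];cv2.imwrite("pics/topz.png",cv2.resize(a,None,fx=5,fy=5,interpolation=2))
a=cv2.imread("pics/side0.png")[190:300,190:330];cv2.imwrite("pics/sidez.png",cv2.resize(a,None,fx=5,fy=5,interpolation=2))
```

```text
(no output)
```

View pics/topz.png

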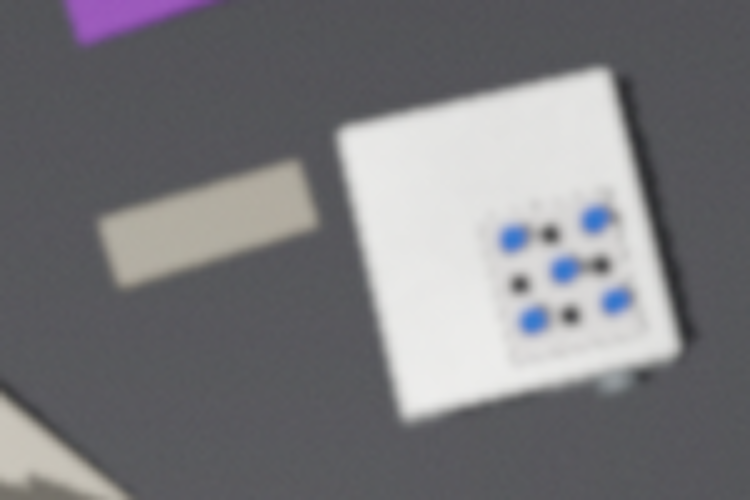

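View pics/sidez.png

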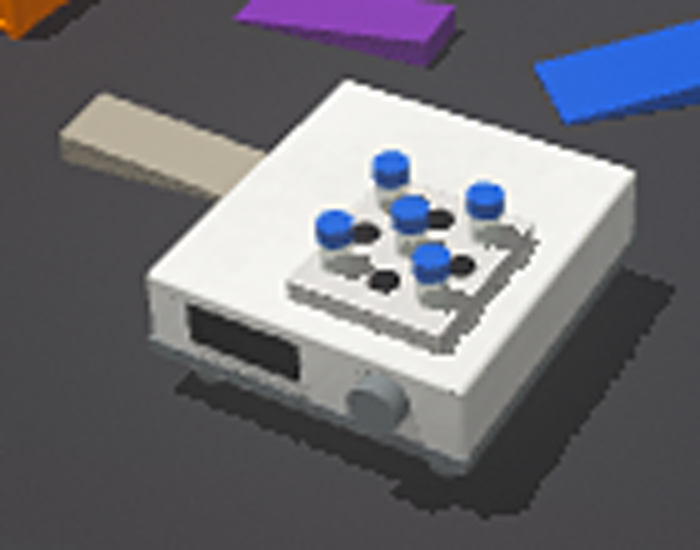

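```bash
cat > h.py <<'E'
import numpy as np,cv2
from cell import *
def ray(c,px,z):
    K=c["mtx"];T=c["cam_to_world"]
    d=np.array([(px[0]-K[0,2])/K[0,0],-(px[1]-K[1,2])/K[1,1],-1.]);d=T[:3,:3]@d;o=T[:3,3]
    return (o+d*(z-o[2])/d[2])
def proj(c,p):
    T=c["cam_to_world"];q=T[:3,:3].T@(np.asarray(p,float)-T[:3,3]);K=c["mtx"]
    return np.array([K[0,0]*q[0]/-q[2]+K[0,2],-K[1,1]*q[1]/-q[2]+K[1,2]])
def quad(mask,seed):
    n,l,st,ce=cv2.connectedComponentsWithStats(mask)
    m=(l==l[seed[1],seed[0]]).astype(np.uint8)
    cs,_=cv2.findContours(m,cv2.RETR_EXTERNAL,cv2.CHAIN_APPROX_NONE);ct=max(cs,key=cv2.contourArea)
    hull=cv2.convexHull(ct)
    a=cv2.approxPolyN(hull,4) if hasattr(cv2,"approxPolyN") else None
    return a.reshape(-1,2) if a is not None else None, cv2.minAreaRect(ct), cv2.contourArea(ct)
E
python3 - <<'E'
from h import *
c=read_camera("top");im=c["img"].astype(int)
up=4
def get(im,f,seed,c,up=4):
    b=cv2.resize(im.astype(np.uint8),None,fx=up,fy=up,interpolation=cv2.INTER_CUBIC).astype(int)
    return quad(f(b).astype(np.uint8)*255,(seed[0]*up,seed[1]*up))
g=lambda b:b.mean(2)>165
w=lambda b:(b.mean(2)>130)
for name,f,seed in(("heater",g,(285,215)),("wedge",w,(236,224))):
    q,r,a=get(im,f,seed,c)
    q=(q+.5)/4-.5;print(name,q.tolist(),(np.array(r[1])/4),r[2])
    for p in q:
        print([ray(c,p,z)[:2].round(1).tolist() for z in ((75,) if name=="heater" else (0,2,18))])
c=read_camera("side");im=c["img"]
cv2.imwrite("pics/sidez2.png",cv2.resize(im[200:240,190:270],None,fx=9,fy=9,interpolation=2))
E
```

```text
heater [[330.875, 250.875], [275.125, 263.625], [261.625, 205.375], [315.875, 192.875]] [59.81262589 57.02061462] 77.00537872314453
[[409.0, -169.0]]
[[366.8, -3.6]]
[[542.2, 42.7]]
[[585.8, -122.5]]
wedge [[258.375, 224.875], [218.375, 237.125], [213.625, 223.375], [254.125, 211.375]] [14.53887081 42.03590012] 72.89727020263672
[[493.8, 54.3], [493.5, 54.2], [490.9, 53.4]]
[[451.1, 179.9], [450.8, 179.7], [448.8, 177.4]]
[[494.9, 197.5], [494.6, 197.2], [492.0, 194.7]]
[[537.3, 69.6], [537.0, 69.5], [533.9, 68.5]]
```

View pics/sidez2.png

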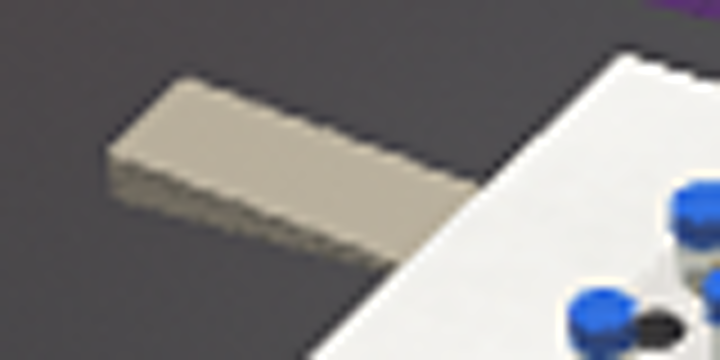

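Run:
```python
from h import *
from scipy.spatial.transform import Rotation as Ro
f=[]
s=state();R=Ro.from_euler('xyz',s["tcp_rot"]).as_matrix();print(R.round(3),s["t"],s["eef_pos"])
print("tool y angle",np.degrees(np.arctan2(R[1,1],R[0,1])), s["ft_force"])
```

```text
[[-0.     0.374  0.927]
 [-0.001  0.927 -0.374]
 [-1.    -0.001 -0.   ]] 0.2 [233.93163897 579.40943676 214.28456205]
tool y angle 68.0109223683209 [ 0.33399838 -0.4764376   0.06304038]
```

>>> move_arm --pt "0.022 -0.035 0 0 0 -5 -1" --pt "0.044 -0.07 0 0 0 -10 -1" --pt "0.066 -0.106 0 0 0 -15 -1" --pt "0.088 -0.141 0 0 0 -20 -1" --pt "0.11 -0.176 0 0 0 -25 -1" --pt "0.132 -0.211 0 0 0 -30 -1" --pt "0.154 -0.246 0 0 0 -35 -1" --pt "0.176 -0.282 0 0 0 -40 -1" --pt "0.198 -0.317 0 0 0 -45 -1" --pt "0.2193 -0.3518 0 0 0 -48.1 -1"

```text
t: 1.2
eef_pos: [454.0, 226.2, 214.7]
tcp_rot: [1.437, 1.571, 0.211]
ft_force: [0.0, 0.5, 0.2]
opening: 0.217
```

>>> move_arm --pt "0 0 -0.04 0 0 0 -1" --pt "0 0 -0.08 0 0 0 -1" --pt "0 0 -0.1 0 0 0 -1" --pt "0 0 -0.1 0 0 0 -1" --pt "0 0 -0.1 0 0 0 -1" --pt "0 0 -0.1 0 0 0 -1"

```text
t: 1.8
eef_pos: [453.9, 228.1, 115.9]
tcp_rot: [1.554, 1.569, 0.331]
ft_force: [-0.2, -0.2, 0.4]
opening: 0.005
```

```bash
cat >> h.py <<'E'
from scipy.spatial.transform import Rotation as Ro
def st():
    s=state();R=Ro.from_euler('xyz',s["tcp_rot"]).as_matrix()
    print(s["t"],s["eef_pos"].round(2),"yang",np.degrees(np.arctan2(R[1,1],R[0,1])).round(2),"F",s["ft_force"].round(2))
E
python3 - <<'E'
from h import *
for i in range(2):st()
a=[read_camera(n)["img"] for n in("top","side")]
cv2.imwrite("pics/a1.png",np.vstack([cv2.resize(a[0][170:290,170:350],(720,480),interpolation=2)]))
cv2.imwrite("pics/a2.png",cv2.resize(a[1][130:290,130:330],(800,640)[:2] if 0 else (740,592),interpolation=2))
E
```

```text
1.8 [453.91 228.09 115.93] yang 19.92 F [-0.23 -0.2   0.44]
1.8 [453.91 228.09 115.93] yang 19.92 F [-0.23 -0.2   0.44]
```

View pics/a2.png

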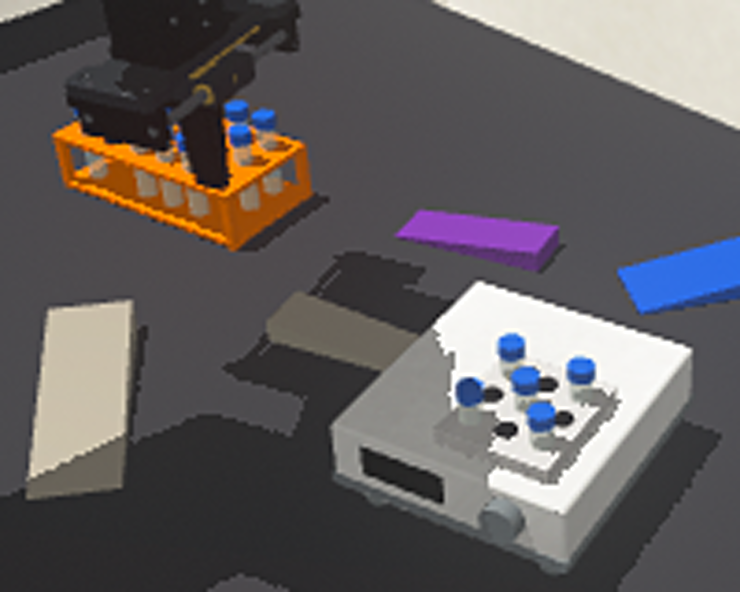

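View pics/a1.png

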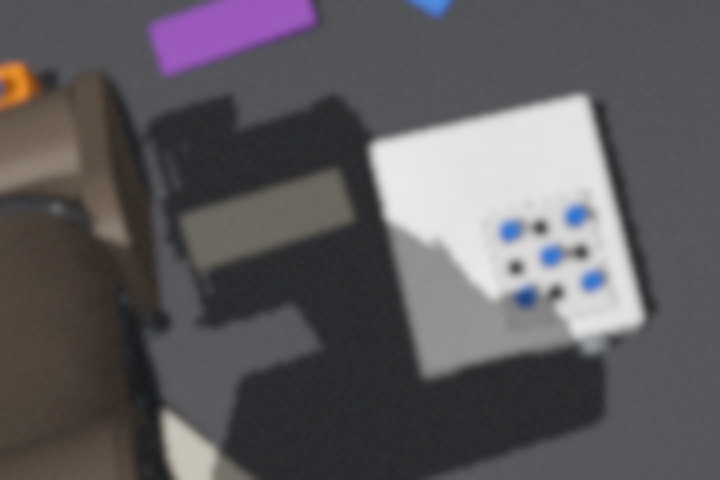

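Run:
```python
from h import *
c=read_camera("top");im=cv2.imread("pics/top0.png")
h=cv2.cvtColor(im,cv2.COLOR_BGR2HSV)
m=cv2.inRange(h,(5,150,120),(22,255,255))
m=cv2.morphologyEx(m,cv2.MORPH_CLOSE,np.ones((9,9)))
q,r,a=quad(m,(180,200));print(q)
for p in q: print(ray(c,p,75)[:2].round(0),ray(c,p,83)[:2].round(0))
u=np.array([.34,-.94]);n=np.array([.94,.34])
for b in (45,20):
  ce=np.array([470.4,186])-b*u-2*n
  print(b,ce,[(ce-37.5*u+k*n).round(0) for k in(-90,90)])
```

```text
[[183 219]
 [115 231]
 [111 196]
 [178 185]]
[494. 279.] [492. 278.]
[452. 482.] [451. 479.]
[559. 505.] [558. 502.]
[600. 302.] [598. 300.]
45 [453.22 227.62] [array([356., 232.]), array([525., 293.])]
20 [461.72 204.12] [array([364., 209.]), array([534., 270.])]
```

>>> move_arm --pt "0.0085 -0.0245 0 0 0 0 -1" --pt "0.0085 -0.0245 0 0 0 0 -1" --pt "0.0085 -0.0245 -0.035 0 0 0 -1" --pt "0.0085 -0.0245 -0.065 0 0 0 -1" --pt "0.0085 -0.0245 -0.085 0 0 0 -1" --pt "0.0085 -0.0245 -0.098 0 0 0 -1" --pt "0.0085 -0.0245 -0.106 0 0 0 -1" --pt "0.0085 -0.0245 -0.106 0 0 0 -1" --pt "0.0085 -0.0245 -0.106 0 0 0 -1"

```text
t: 2.85
eef_pos: [462.0, 203.5, 9.2]
tcp_rot: [1.504, 1.57, 0.281]
ft_force: [0.0, -0.3, -0.6]
opening: 0.004
```

Run:
```python
from h import *
st()
c=read_camera("side")["img"]
cv2.imwrite("pics/b2.png",cv2.resize(c[150:270,170:320],(750,600),interpolation=2))
```

```text
2.85 [462.04 203.49   9.24] yang 19.92 F [ 0.03 -0.33 -0.56]
```

View pics/b2.png

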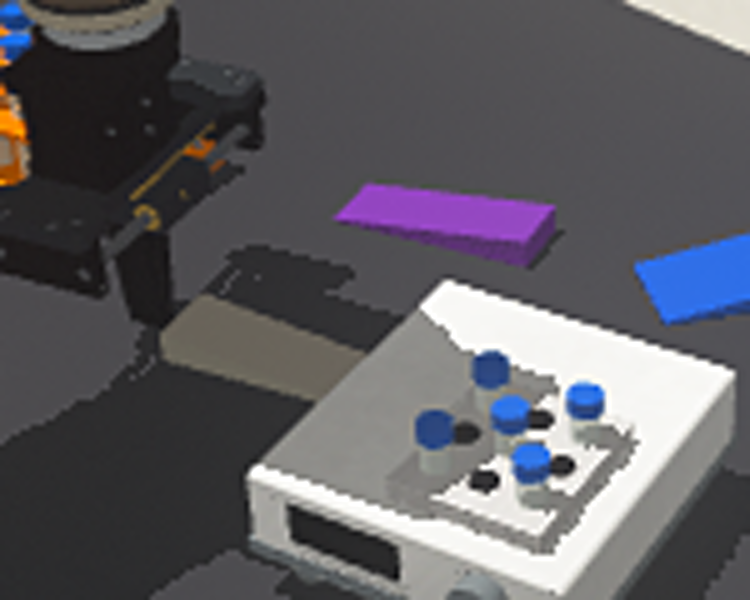

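>>> move_arm --pt "0.001 -0.0028 0 0 0 0 -1" --pt "0.003 -0.0085 0 0 0 0 -1" --pt "0.005 -0.014 0 0 0 0 -1" --pt "0.0075 -0.0207 0 0 0 0 -1" --pt "0.01 -0.0276 0 0 0 0 -1" --pt "0.0125 -0.0345 0 0 0 0 -1" --pt "0.015 -0.0414 0 0 0 0 -1" --pt "0.0175 -0.0484 0 0 0 0 -1" --pt "0.0195 -0.0539 0 0 0 0 -1" --pt "0.0204 -0.0564 0 0 0 0 -1"

```text
t: 3.9
eef_pos: [482.5, 146.2, 8.6]
tcp_rot: [1.217, 1.571, -0.007]
ft_force: [0.1, 0.3, 0.0]
opening: 0.003
```

Run:
```python
from h import *
st()
c=read_camera("side")["img"]
cv2.imwrite("pics/c2.png",cv2.resize(c[150:270,170:320],(750,600),interpolation=2))
c=read_camera("top")["img"]
cv2.imwrite("pics/c1.png",cv2.resize(c[170:290,200:350],(750,600),interpolation=2))
```

```text
3.9 [482.45 146.22   8.64] yang 19.88 F [0.07 0.34 0.03]
```

View pics/c2.png

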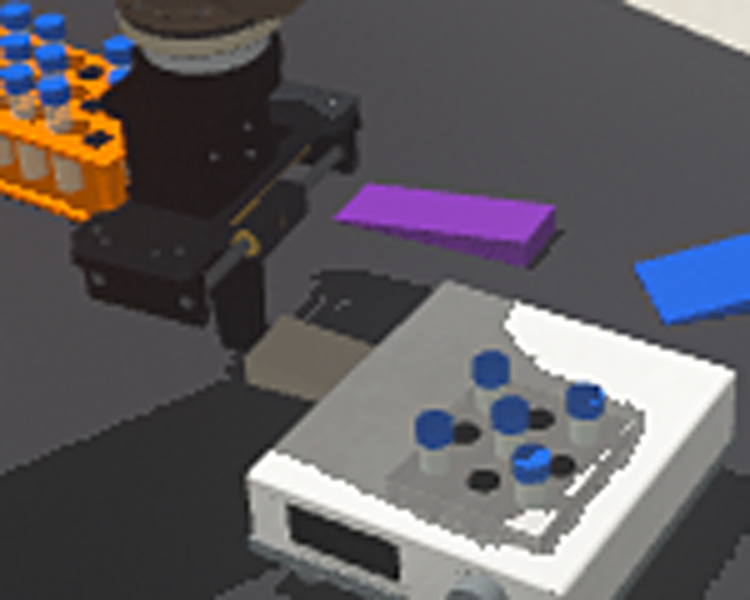

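View pics/c1.png

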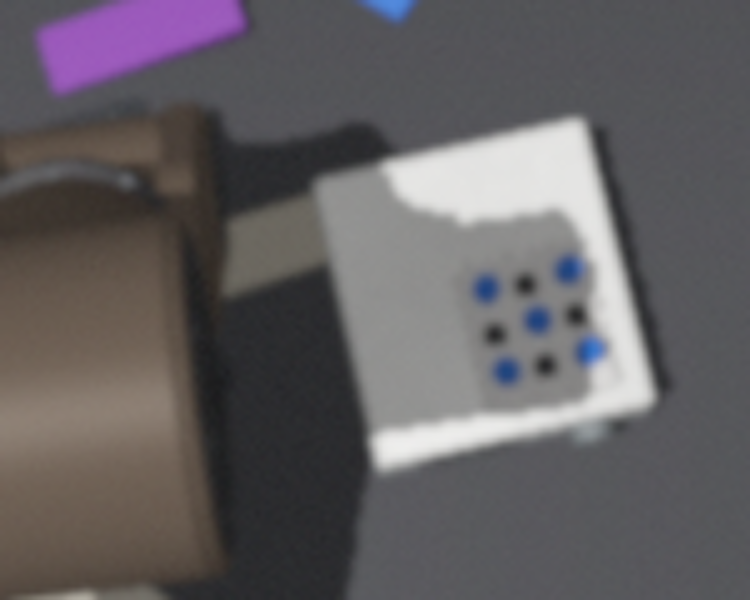

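>>> move_arm --pt "0.001 -0.0028 0 0 0 0 -1" --pt "0.002 -0.0056 0 0 0 0 -1" --pt "0.003 -0.0085 0 0 0 0 -1" --pt "0.0041 -0.0113 0 0 0 0 -1" --pt "0.0045 -0.0125 0 0 0 0 -1"

```text
t: 4.5
eef_pos: [486.8, 134.1, 8.6]
tcp_rot: [1.358, 1.571, 0.135]
ft_force: [0.7, 0.3, -0.8]
opening: 0.004
```

```bash
cat >> h.py <<'E'
def avg(n=5):
    F=[];P=[]
    for i in range(n):
        s=state();F.append(s["ft_force"]);P.append(s["eef_pos"]);read_camera("top")
    F=np.array(F);u=np.array([.34,-.94,0]);n_=np.array([.94,.34,0])
    P=np.mean(P,0);d=P-np.array([462.04,203.49,9])
    print("t",s["t"],"push",(-F@u).mean().round(2),(-F@u).std().round(2),"lat",(F@n_).mean().round(2),"Fz",F[:,2].mean().round(2),"P",P.round(2),"travel",(d@u).round(2),"latpos",(d@n_).round(2))
E
python3 -c "
from h import *
avg(4)"
```

```text
t 4.65 push 0.15 0.45 lat 0.36 Fz -0.59 P [486.8  134.15   8.65] travel 73.6 latpos -0.3
```

>>> move_arm --pt "0.0007 -0.0019 0 0 0 0 -1" --pt "0.0014 -0.0038 0 0 0 0 -1" --pt "0.0017 -0.0047 0 0 0 0 -1"

```text
t: 5.0
eef_pos: [488.5, 129.5, 8.7]
tcp_rot: [1.374, 1.571, 0.15]
ft_force: [-0.4, 0.6, -0.3]
opening: 0.004
```

```bash
python3 -c "
from h import *
avg(4)"
```

```text
t 5.15 push 0.65 0.46 lat -0.06 Fz 0.27 P [488.47 129.5    8.66] travel 78.54 latpos -0.31
```

>>> move_arm --pt "0.0003 -0.0009 0 0 0 0 -1" --pt "0.0007 -0.0019 0 0 0 0 -1" --pt "0.001 -0.0028 0 0 0 0 -1"

```text
t: 5.5
eef_pos: [489.4, 126.8, 8.7]
tcp_rot: [1.666, 1.571, 0.443]
ft_force: [-0.6, 0.4, -0.2]
opening: 0.005
```

```bash
python3 -c "
from h import *
avg(4)"
```

```text
t 5.65 push 0.13 0.44 lat -0.27 Fz -0.03 P [489.46 126.76   8.66] travel 81.45 latpos -0.31
```

>>> move_arm --pt "0.0003 -0.0009 0 0 0 0 -1" --pt "0.0007 -0.0019 0 0 0 0 -1" --pt "0.001 -0.0028 0 0 0 0 -1"

```text
t: 6.0
eef_pos: [490.4, 124.0, 8.7]
tcp_rot: [1.354, 1.571, 0.131]
ft_force: [0.6, 0.3, 0.2]
opening: 0.004
```

```bash
python3 -c "
from h import *
avg(4)"
```

```text
t 6.15 push -0.14 0.32 lat 0.21 Fz -0.33 P [490.46 123.95   8.66] travel 84.43 latpos -0.33
```

>>> move_arm --pt "0.0003 -0.0009 0 0 0 0 -1" --pt "0.0007 -0.0019 0 0 0 0 -1"

```text
t: 6.4
eef_pos: [491.1, 122.1, 8.7]
tcp_rot: [1.856, 1.571, 0.633]
ft_force: [-0.7, 0.5, -0.2]
opening: 0.003
```

```bash
python3 -c "
from h import *
avg(4)"
```

```text
t 6.55 push 0.3 0.64 lat -0.28 Fz -0.02 P [491.15 122.07   8.66] travel 86.44 latpos -0.32
```

>>> move_arm --pt "0.0003 -0.0009 0 0 0 0 -1" --pt "0.0007 -0.0019 0 0 0 0 -1"

```text
t: 6.8
eef_pos: [491.8, 120.2, 8.7]
tcp_rot: [1.979, 1.571, 0.756]
ft_force: [-1.1, 0.2, -0.5]
opening: 0.006
```

```bash
python3 -c "
from h import *
avg(4)"
```

```text
t 6.95 push 0.51 0.08 lat -0.25 Fz -0.15 P [491.85 120.17   8.65] travel 88.46 latpos -0.31
```

>>> move_arm --pt "0.0003 -0.0009 0 0 0 0 -1" --pt "0.0007 -0.0019 0 0 0 0 -1"

```text
t: 7.2
eef_pos: [492.5, 118.3, 8.7]
tcp_rot: [1.579, 1.571, 0.355]
ft_force: [-0.6, 0.7, 0.0]
opening: 0.004
```

```bash
python3 -c "
from h import *
avg(4)"
```

```text
t 7.35 push 0.28 0.39 lat -0.49 Fz -0.13 P [492.57 118.26   8.67] travel 90.49 latpos -0.28
```

>>> move_arm --pt "0.0003 -0.0009 0 0 0 0 -1" --pt "0.0007 -0.0019 0 0 0 0 -1"

```text
t: 7.6
eef_pos: [493.2, 116.4, 8.6]
tcp_rot: [2.056, 1.571, 0.833]
ft_force: [-0.2, -0.1, -0.8]
opening: 0.007
```

```bash
python3 -c "
from h import *
avg(4)
for n,a in(('side',(150,270,170,320)),('top',(170,290,200,350))):
  c=read_camera(n)['img'];cv2.imwrite('pics/d_%s.png'%n,cv2.resize(c[a[0]:a[1],a[2]:a[3]],(750,600),interpolation=2))
"
```

```text
t 7.75 push 0.01 0.31 lat -0.37 Fz -0.22 P [493.26 116.36   8.65] travel 92.51 latpos -0.28
```

View pics/d_side.png

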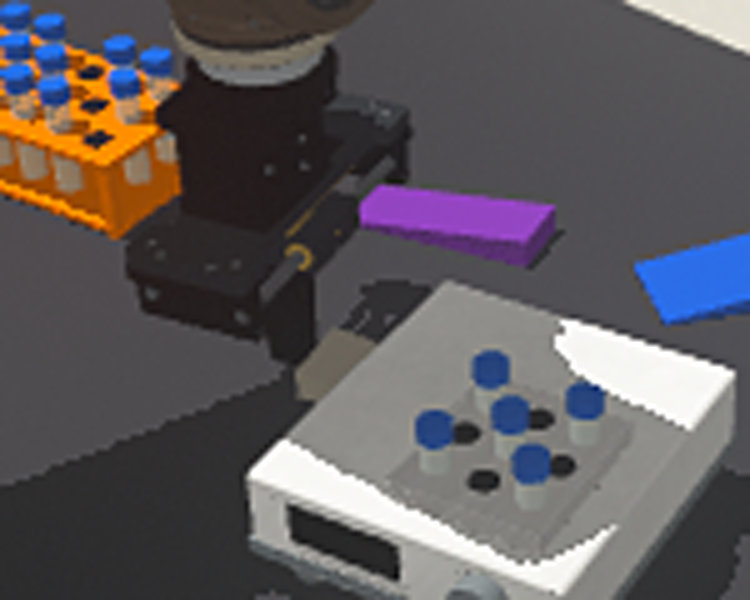

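>>> move_arm --pt "0.0003 -0.0009 0 0 0 0 -1" --pt "0.0007 -0.0019 0 0 0 0 -1"

```text
t: 8.1
eef_pos: [493.9, 114.5, 8.7]
tcp_rot: [1.512, 1.571, 0.289]
ft_force: [-0.4, 0.3, 0.7]
opening: 0.008
```

```bash
python3 -c "
from h import *
avg(4)"
```

```text
t 8.25 push 0.47 0.55 lat -0.0 Fz 0.15 P [493.95 114.47   8.66] travel 94.53 latpos -0.27
```

>>> move_arm --pt "0.0003 -0.0009 0 0 0 0 -1" --pt "0.0005 -0.0014 0 0 0 0 -1"

```text
t: 8.5
eef_pos: [494.4, 113.1, 8.7]
tcp_rot: [1.365, 1.571, 0.142]
ft_force: [-0.0, 0.7, 0.5]
opening: 0.008
```

```bash
python3 -c "
from h import *
avg(4)"
```

```text
t 8.65 push 0.66 0.21 lat -0.19 Fz -0.11 P [494.44 113.09   8.66] travel 96.0 latpos -0.28
```

>>> move_arm --pt "0.0003 -0.0009 0 0 0 0 -1" --pt "0.0005 -0.0014 0 0 0 0 -1"

```text
t: 8.9
eef_pos: [494.9, 111.7, 8.7]
tcp_rot: [-2.82, 1.571, 2.24]
ft_force: [-1.2, 0.5, 0.1]
opening: 0.006
```

```bash
python3 -c "
from h import *
avg(4)"
```

```text
t 9.05 push 0.64 0.36 lat -0.44 Fz -0.13 P [494.9  111.73   8.65] travel 97.43 latpos -0.31
```

>>> move_arm --pt "0.0003 -0.0009 0 0 0 0 -1"

```text
t: 9.2
eef_pos: [495.2, 110.9, 8.7]
tcp_rot: [2.54, 1.571, 1.317]
ft_force: [-0.7, 2.0, 1.0]
opening: 0.003
```

```bash
python3 -c "
from h import *
avg(5)"
```

```text
t 9.4 push 1.44 0.56 lat -0.16 Fz -0.05 P [495.2  110.84   8.66] travel 98.36 latpos -0.33
```

>>> move_arm --pt "0.0003 -0.0009 0 0 0 0 -1"

```text
t: 9.55
eef_pos: [495.4, 110.1, 8.7]
tcp_rot: [3.135, 1.571, 1.911]
ft_force: [-1.3, 2.4, -0.5]
opening: 0.002
```

```bash
python3 -c "
from h import *
avg(5)"
```

```text
t 9.75 push 1.97 0.53 lat -0.1 Fz 0.41 P [495.48 109.96   8.66] travel 99.29 latpos -0.37
```

>>> move_arm --pt "0.0003 -0.0009 0 0 0 0 -1"

```text
t: 9.9
eef_pos: [495.7, 109.2, 8.6]
tcp_rot: [-2.879, 1.571, 2.18]
ft_force: [-0.5, 3.4, 1.2]
opening: 0.005
```

```bash
python3 -c "
from h import *
avg(5)"
```

```text
t 10.1 push 3.2 0.31 lat 0.17 Fz 0.14 P [495.75 109.08   8.65] travel 100.2 latpos -0.41
```

>>> move_arm --pt "0.0003 -0.0009 0 0 0 0 -1"

```text
t: 10.25
eef_pos: [496.0, 108.3, 8.6]
tcp_rot: [-2.553, 1.571, 2.507]
ft_force: [-2.7, 5.6, -0.3]
opening: 0.007
```

```bash
python3 -c "
from h import *
avg(5)"
```

```text
t 10.45 push 3.9 1.16 lat -0.29 Fz 0.18 P [496.06 108.15   8.64] travel 101.19 latpos -0.44
```

```bash
python3 -c "
from h import *
avg(4)
for n,a in(('side',(150,270,170,320)),('top',(170,290,200,350))):
  c=read_camera(n)['img'];cv2.imwrite('pics/e_%s.png'%n,cv2.resize(c[a[0]:a[1],a[2]:a[3]],(750,600),interpolation=2))
"
```

```text
t 10.65 push 3.1 0.27 lat -0.36 Fz 0.16 P [496.1  108.12   8.65] travel 101.22 latpos -0.41
```

View pics/e_side.png

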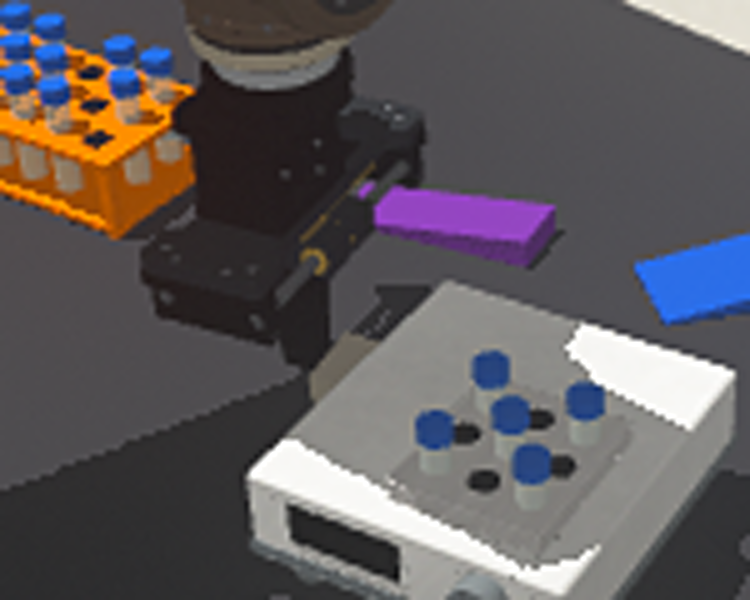

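View pics/e_top.png

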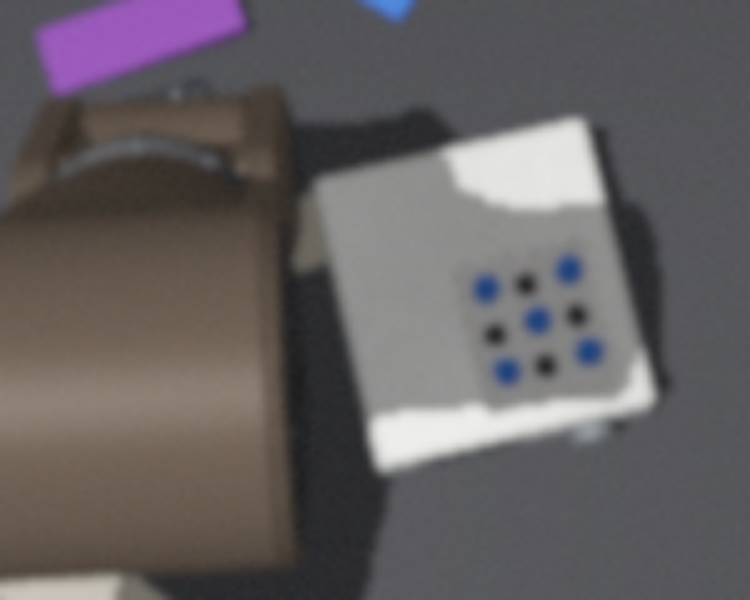

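>>> move_arm --pt "-0.0014 0.0038 0 0 0 0 -1" --pt "-0.005 0.014 0 0 0 0 -1" --pt "-0.0085 0.0235 0 0 0 0 -1" --pt "-0.0085 0.0235 0.02 0 0 0 -1" --pt "-0.0085 0.0235 0.06 0 0 0 -1" --pt "-0.0085 0.0235 0.1 0 0 0 -1" --pt "-0.0085 0.0235 0.14 0 0 0 -1" --pt "-0.0085 0.06 0.16 0 0 0 -1" --pt "-0.0085 0.1 0.16 0 0 0 -1" --pt "-0.0085 0.12 0.16 0 0 0 -1"

```text
t: 11.8
eef_pos: [487.2, 231.1, 169.7]
tcp_rot: [1.615, 1.568, 0.393]
ft_force: [0.3, -0.2, -0.3]
opening: 0.005
```

```bash
python3 -c "
from h import *
avg(3)
for n,a in(('side',(150,270,170,320)),('top',(170,290,200,350))):
  c=read_camera(n)['img'];cv2.imwrite('pics/full_%s.png'%n,c);cv2.imwrite('pics/f_%s.png'%n,cv2.resize(c[a[0]:a[1],a[2]:a[3]],(750,600),interpolation=2))
"
```

```text
t 11.9 push 0.27 0.65 lat -0.29 Fz 0.02 P [487.1  231.5  169.22] travel -17.81 latpos 33.08
```

View pics/f_side.png

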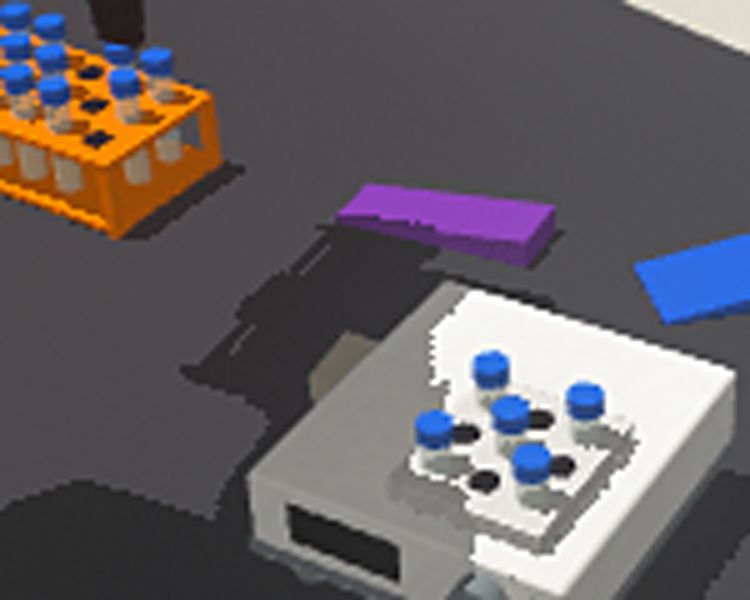

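View pics/f_top.png

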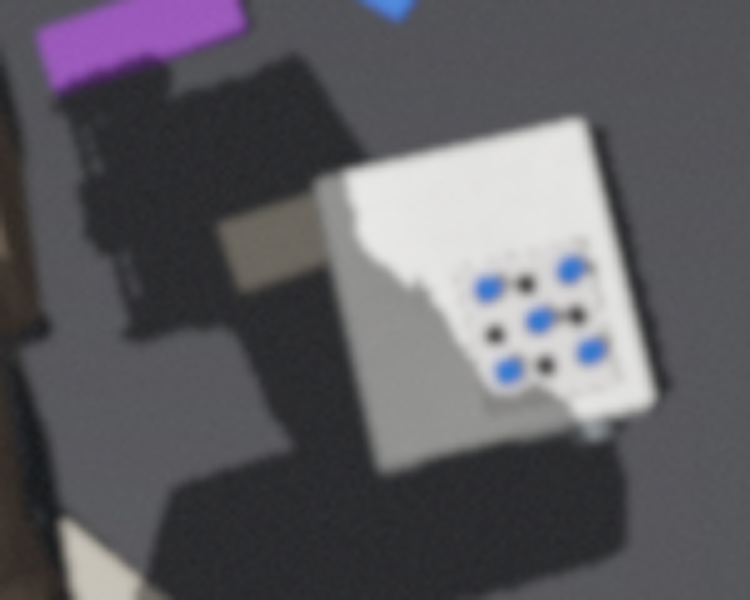

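>>> move_arm --pt "0.008 -0.042 0 0 0 0 -1" --pt "0.016 -0.085 0 0 0 0 -1" --pt "0.024 -0.128 0 0 0 0 -1" --pt "0.032 -0.171 0 0 0 0 -1" --pt "0.04 -0.2137 0 0 0 0 -1" --pt "0.04 -0.2137 -0.03 0 0 0 -1" --pt "0.04 -0.2137 -0.06 0 0 0 -1" --pt "0.04 -0.2137 -0.08 0 0 0 -1" --pt "0.04 -0.2137 -0.086 0 0 0 -1" --pt "0.04 -0.2137 -0.086 0 0 0 -1"

```text
t: 13.05
eef_pos: [527.2, 13.8, 82.3]
tcp_rot: [-1.996, 1.569, 3.063]
ft_force: [-0.3, -0.5, 0.4]
opening: 0.0
```

```bash
python3 -c "
from h import *
avg(4)
for n,a in(('side',(150,270,170,320)),):
  c=read_camera(n)['img'];cv2.imwrite('pics/g_%s.png'%n,cv2.resize(c[a[0]:a[1],a[2]:a[3]],(750,600),interpolation=2))
"
```

```text
t 13.2 push 0.17 0.41 lat 0.06 Fz 0.22 P [527.72  14.07  83.12] travel 200.38 latpos -2.66
```

View pics/g_side.png

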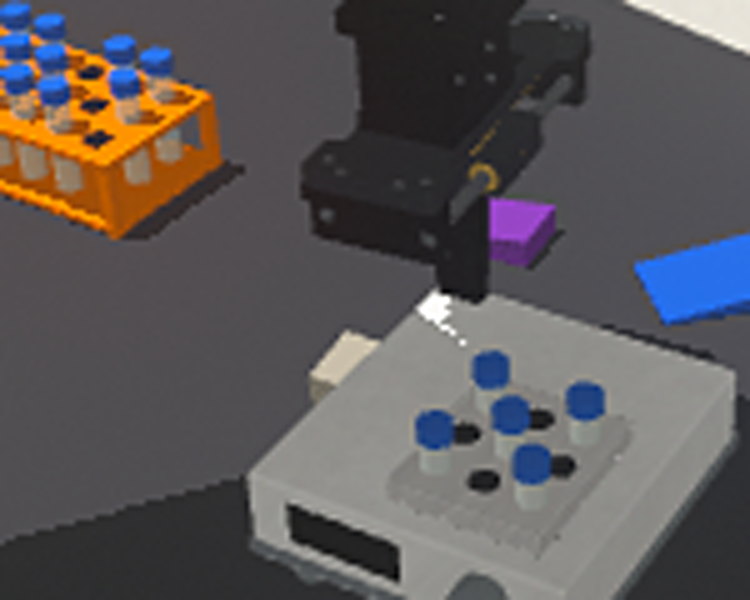

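>>> move_arm --pt "-0.0006 0.0035 0 0 0 0 -1" --pt "-0.0006 0.0035 -0.003 0 0 0 -1" --pt "-0.0006 0.0035 -0.0055 0 0 0 -1" --pt "-0.0006 0.0035 -0.0065 0 0 0 -1" --pt "-0.0006 0.0035 -0.0065 0 0 0 -1"

```text
t: 13.8
eef_pos: [526.9, 18.0, 75.9]
tcp_rot: [-2.099, 1.57, 2.961]
ft_force: [0.0, -0.2, 0.3]
opening: 0.003
```

```bash
python3 -c "
from h import *
avg(3)"
```

```text
t 13.9 push 0.49 0.54 lat -0.13 Fz 0.2 P [526.97  17.96  76.  ] travel 196.48 latpos -2.05
```

>>> move_arm --pt "0 0 -0.0005 0 0 0 -1" --pt "0 0 -0.001 0 0 0 -1"

```text
t: 14.15
eef_pos: [527.0, 17.9, 75.2]
tcp_rot: [1.373, 1.571, 0.15]
ft_force: [-0.5, -0.2, 0.4]
opening: 0.003
```

```bash
python3 -c "
from h import *
avg(3)"
```

```text
t 14.25 push -0.12 0.25 lat -0.13 Fz -0.06 P [527.01  17.94  75.13] travel 196.5 latpos -2.02
```

>>> move_arm --pt "0 0 -0.0005 0 0 0 -1" --pt "0 0 -0.0005 0 0 0 -1"

```text
t: 14.5
eef_pos: [527.1, 18.0, 74.8]
tcp_rot: [1.216, 1.57, -0.007]
ft_force: [-0.2, -0.1, 2.6]
opening: 0.008
```

>>> move_arm --pt "0 0 -0.0005 0 0 0 -1" --pt "0 0 -0.0005 0 0 0 -1"

```text
t: 14.7
eef_pos: [527.2, 18.0, 74.7]
tcp_rot: [1.217, 1.57, -0.006]
ft_force: [-1.9, -0.2, 8.5]
opening: 0.008
```

```bash
python3 -c "
from h import *
avg(3)"
```

```text
t 14.8 push 0.93 0.38 lat -1.54 Fz 8.11 P [527.15  18.    74.68] travel 196.5 latpos -1.86
```

>>> move_arm --pt "0 0 -0.0003 0 0 0 -1" --pt "0 0 -0.0003 0 0 0 -1" --pt "0 0 -0.0003 0 0 0 -1" --pt "0 0 -0.0003 0 0 0 -1" --pt "0 0 -0.0003 0 0 0 -1"

```text
t: 15.35
eef_pos: [527.2, 18.0, 74.6]
tcp_rot: [1.254, 1.57, 0.03]
ft_force: [-2.4, 0.6, 10.5]
opening: 0.006
```

```bash
python3 -c "
from h import *
avg(3)
for n,a in(('side',(150,270,170,320)),):
  c=read_camera(n)['img'];cv2.imwrite('pics/h_%s.png'%n,cv2.resize(c[a[0]:a[1],a[2]:a[3]],(750,600),interpolation=2))"
```

```text
t 15.45 push 1.62 0.55 lat -2.09 Fz 10.64 P [527.18  18.03  74.61] travel 196.48 latpos -1.83
```

View pics/h_side.png

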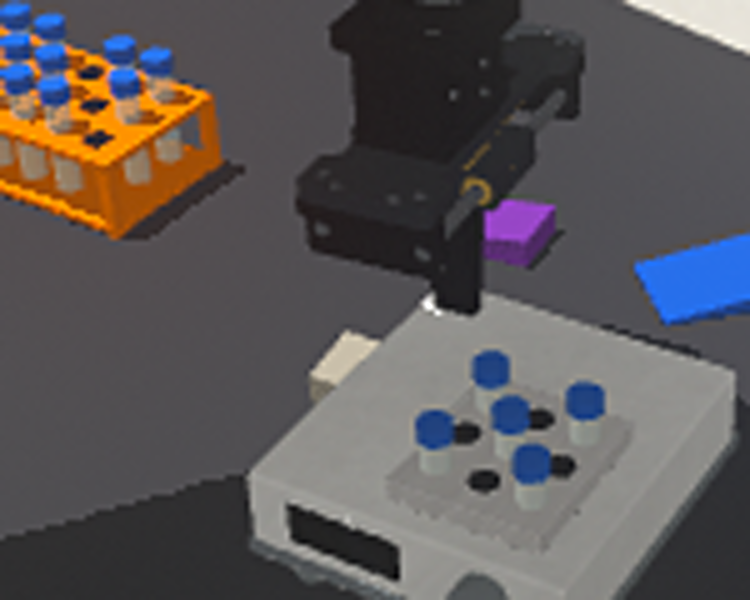

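>>> move_arm --pt "0 0 0.002 0 0 0 -1" --pt "0 0 0.01 0 0 0 -1" --pt "0 0 0.04 0 0 0 -1" --pt "0 0 0.08 0 0 0 -1" --pt "0 0.04 0.1 0 0 0 -1" --pt "0 0.09 0.1 0 0 0 -1" --pt "0 0.14 0.1 0 0 0 -1" --pt "0 0.19 0.1 0 0 0 -1" --pt "0 0.22 0.1 0 0 0 -1" --pt "0 0.22 0.1 0 0 0 -1"

```text
t: 16.55
eef_pos: [526.5, 241.3, 174.1]
tcp_rot: [2.105, 1.57, 0.885]
ft_force: [-0.6, -0.5, -0.5]
opening: 0.007
```

Run:
```python
from h import *
avg(4)
for n,a in(('side',(150,270,170,320)),('top',(170,290,200,350))):
  c=read_camera(n);i=c['img'];cv2.imwrite('pics/i_%s.png'%n,cv2.resize(i[a[0]:a[1],a[2]:a[3]],(750,600),interpolation=2))
b=cv2.resize(i,None,fx=4,fy=4,interpolation=cv2.INTER_CUBIC).astype(int)
q,r,_=quad((b.mean(2)>100).astype(np.uint8)*255,(290*4,205*4))
for p in q:print(((p+.5)/4-.5),ray(c,(p+.5)/4-.5,75)[:2].round(1))
```

```text
t 16.7 push -0.48 0.52 lat 0.43 Fz -0.25 P [526.66 239.13 173.98] travel -11.53 latpos 72.86
[333.125 255.625] [ 395.  -175.7]
[275.875 263.625] [366.8  -5.8]
[237.375 209.375] [527.9 116. ]
[316.625 191.375] [ 590.6 -124.7]
```

View pics/i_side.png

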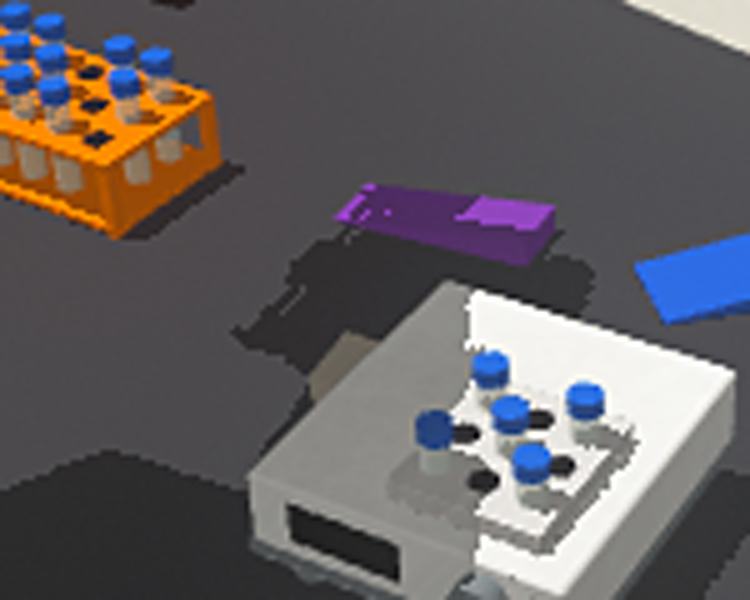

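View pics/i_top.png

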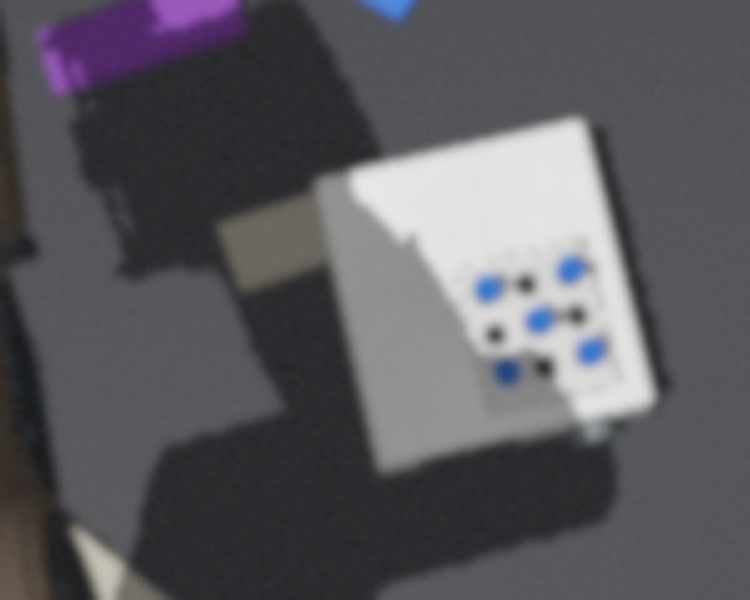

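```bash
python3 -c "
from cell import *
print(job_done())"
```

```text
the job is handed in; nothing more can be done
None
```

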